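# Eject a test cartridge from its dock and return it to the tray

## Robot

A 6-joint arm with a two-finger parallel gripper is mounted at the origin on the work surface. World frame = base frame: x ahead of the robot, y to its left, z up, the work surface at z = 0. Lengths are in m, angles in rad, forces in N, time in s.
With the tool pointing down it reaches from about 0.275 to 0.875 m from the base axis. Payload 12.5 kg.
Tool frame: the origin (TCP) lies on the centre line of the jaws, within the pads' length; the fingertips stand r.finger_overhang ahead of it and the grasp point (between the pads) lies 3 mm ahead of it (r.finger_overhang is the distance from the TCP to the fingertips, in m); z points along the fingers, y is the direction in which the jaws open and shut (so a half turn about z gives the same grasp; the last joint's range is limited). The gripper opens to 85 mm and grips with 20 to 120 N. Pads are 22 mm wide; open, the fingers measure 114 mm over their backs; the gripper's body (76 mm by 85 mm) begins 54 mm behind the grasp point. The pads swing forward as they close: fully open they stand 13 mm farther back than shut.
Start: joints at [1.1, 0.351, 1.652, -0, 1.139, -0.085], TCP at [0.207, 0.51, 0.253] pointing down, gripper open.
Joint ranges: [-2.75, 2.75], [-0.79, 2.1], [0.01, 2.65], [-1.57, 4.71], [0.07, 3.14], [-2.87, 2.87]. Speed limits (rad/s): [2.22, 2.22, 2.79, 3.14, 3.14, 3.14].

## Interface

Orientations are given as a unit quaternion [x, y, z, w].
In Python, from cell import r, optics gives the robot as it stands. The module is installed in compiled form; this text tells all that it offers. Calls block until the motion is done:
- r.move_to(position, orientation): joint-space move of the TCP to a pose.
- r.move_linear(position, rot=None, vel=0.15): straight line of the TCP; rot=None keeps the orientation; vel is the mean speed in m/s.
- r.set_joints(angles): joint-space move.
- r.set_gripper(opening, squeeze=None): opening from 0.0 (shut) to 1.0 (fully open); squeeze is the grip in N (None keeps the last); returns when the fingers have stopped.
- r.sleep(seconds).
- r.inverse_kinematics(position, orientation): joint angles nearest the present ones, or None.
- optics.get_image(name): name is "scene" or "top" or "wrist"; returns a dict with "pixels" (480x640x3 uint8, red, green, blue), "depth" (480x640 float32, m along the optical axis (not along the pixel's ray), 0 where there is no reading), "fx", "fy", "cx", "cy" (pixels), "camera_from_world" (4x4, takes a point from world to camera coordinates); the wrist camera has in their place "mount" (4x4, takes a point from camera to tool coordinates, whose origin is the TCP and whose axes are the flange's). Camera axes: x right, y down, z forward; pixel columns grow to the right and rows downward; lengths in m; the calibration is good to about 2 mm. A picture is of the moment at which its call begins: read the wrist's pose just before it.
A pose or a line that the arm cannot do raises r.PlanningError and nothing moves.
- r.hand_in(): hands the job in, once; it reports no verdict.
Readings, each from a call of its own:
- r.current_t(): time.
- r.current_q(): joint angles.
- r.current_qvel(): joint speeds.
- r.current_effort(): joint torques, N m.
- r.current_tool_pos(): TCP position.
- r.current_ee_rot(): TCP orientation.
- r.current_contact_force(): force on the tool from outside, world axes, zero at the start.
- r.current_torque(): the same for the moment, N m.
- r.current_opening(): opening from 0.0 (shut) to 1.0 (fully open).
Only numpy, scipy, OpenCV 4.12 (cv2) and the standard library are available. Lean on these libraries where they do the work, as an engineer would, in place of code of your own. Each camera call takes 0.05 s, during which the arm holds its last target.

## Task

Press the red thumb pad of the dock's eject lever all the way down to its stop, so that the other end of the lever tips the blue cartridge up, and let go: the lever stays. Then take the blue cartridge by its raised end and lay it flat in the empty pocket of the grey tray, fully down. Never push on the dock with more than 20 N, and leave the green cartridge and everything else on the bench where it is.

Things in the scene. Friction and masses are not known exactly. Their poses are not given: they have to be found in the camera images.
- dock: White cartridge dock fixed to the bench, 215 x 112 x 52 mm; origin on the bench under the centre of its bay. x points from the lever to the bay, y across, z up. The bay holds the cartridge flush with the deck (bay floor 30 mm, deck 52 mm above the bench) with 1 to 3 mm play; its far (+x) end has only a low lip. An orange eject lever with a red thumb pad stands on its -x side.
- lever_pivot (a point): Axle (along dock y) of the orange eject lever, 24 mm above the bench, 75 mm from the bay's centre. A steel nose reaches 65 mm to +x under the cartridge; the other arm reaches 60 mm to -x and carries the red pad. The lever turns 0.42 rad to its stop and stays where it is left; the stiff pivot resists with 2 to 9 N at the pad; at the stop the force climbs by about 4 N per mm.
- pad_foot (a point): Point on the bench below the red thumb pad (domed, 30 mm across, cushioned, 4 N per mm); axes as the dock's. Its screw stem's setting varies and is not measured, so feel for it: its top is first 46 to 70 mm above this point, 1 to 7 mm to +x (more if higher); at the stop it is 25 mm lower, 2 to 7 mm to -x (more if higher). Short of the stop the cartridge is not tipped enough; 4 mm past it is over 20 N.
- cartridge_centre (a point): Centre (half-way up) of the loose blue cartridge, a block 80 (x) x 40 (y) x 22 (z) mm, 0.08 to 0.17 kg, its x along the dock's x. Lever at its stop: tilted 0.49 rad about its far bottom edge, the -x half (next to the lever) proud of the deck. Grip it across the 40 mm, best square to its tilted top, 20 mm towards -x from the centre, fingers 14 to 16 mm down its sides.
- tray: Grey tray fixed to the bench, 210 (x) x 76 (y) x 13 mm, origin on the bench under its centre. Two pockets lie in line along its x, each 89 (x) x 45 (y) mm inside and 5 mm deep, floor 8 mm above the bench; the cartridge has some 2.5 to 4 mm play in them. The one on the -x side is empty, the +x one holds the green cartridge.
- pocket (a point): Centre of the floor of the empty pocket, 8 mm above the bench; axes as the tray's. A cartridge lying in it has its centre 11 mm above this point and its x along the tray's x, either way round.
- used_cartridge_centre (a point): Centre of the loose green cartridge (80 x 40 x 22 mm) in the other pocket. Leave it there.
- reagent: Loose amber bottle, 64 mm across, 150 mm tall, origin under its centre. Leave alone.
- buffer: Loose white jar, 60 mm across, 110 mm tall, origin under its centre. Leave alone.
- beaker: Loose glass beaker, 70 mm across, 90 mm tall, origin under its centre. Leave alone.
- marker: Loose black marker pen, 130 mm long, 14 mm thick, lying on the bench. Leave alone.
- tube_rack: Loose yellow rack of capped tubes, 200 x 75 x 78 mm, origin under its centre. Leave alone.
- tip_box: Loose grey box of pipette tips with a clear lid, 122 x 87 x 81 mm, origin under its centre. Leave alone.

How it is judged:
By the outcome, as a careful person would: the job done as asked, in the order asked, and still so for the second after the job is handed in, with the robot touching nothing.
It also fails if it takes over 54 s, if anything falls off the work surface, if the arm or the gripper's body presses on something with over 40 N, if the wrist force passes 120 N, or if a joint passes its speed limit or range.

## Working session

There is one attempt and no reset: what is moved stays moved. The work goes in short steps, each a Python script; the robot and the scene stay as the last script left them, time stands still between calls to the robot, and variables do not carry over. Pictures are saved under pics/ and viewed, and the job is handed in when it is done.

```bash
mkdir -p pics; ls; cat > h.py <<'E'
import numpy as np, cv2
from cell import r, optics
from scipy.spatial.transform import Rotation as R
def save(im,n): cv2.imwrite('pics/'+n+'.png', im['pixels'][:,:,::-1])
def cam2w(im,pose=None):
    if 'camera_from_world' in im: return np.linalg.inv(im['camera_from_world'])
    p,q=pose
    T=np.eye(4);T[:3,:3]=R.from_quat(q).as_matrix();T[:3,3]=p
    return T@im['mount']
def cloud(im,pose=None):
    d=im['depth'];v,u=np.mgrid[:480,:640]
    P=np.stack([(u-im['cx'])/im['fx']*d,(v-im['cy'])/im['fy']*d,d],-1)
    T=cam2w(im,pose)
    W=P@T[:3,:3].T+T[:3,3]
    W[d<=0]=np.nan
    return W
def wrist():
    pose=(np.array(r.current_tool_pos()),np.array(r.current_ee_rot()))
    im=optics.get_image('wrist'); return im,pose
E
python3 - <<'E'
from h import *
for n in ['scene','top']:
    im=optics.get_image(n);save(im,n+'0');np.savez('pics/'+n+'0.npz',**im)
    print(n,im['fx'],im['cx'],im['cy'],np.round(cam2w(im),3).tolist())
im,p=wrist();save(im,'wrist0');print(p,im['mount'].round(3).tolist(),r.finger_overhang,r.current_t(),r.current_contact_force())
E
```

```text
pics
scene 621.3211486835531 321.50075131705455 245.7931566243572 [[0.817, 0.41, -0.406, 1.266], [0.577, -0.598, 0.556, -0.942], [-0.015, -0.688, -0.725, 1.266], [0.0, 0.0, 0.0, 1.0]]
top 606.0769281462434 318.36154082959985 241.11956956019205 [[0.013, -0.98, 0.198, 0.342], [-1.0, -0.016, -0.018, 0.001], [0.021, -0.198, -0.98, 1.395], [0.0, 0.0, 0.0, 1.0]]
(array([0.20683124, 0.50934251, 0.25279978]), array([ 1.91690742e-01,  9.81455240e-01, -5.03372556e-04, -1.30730598e-04])) [[-0.0, -0.952, -0.305, 0.079], [1.0, -0.0, 0.001, 0.001], [-0.001, -0.305, 0.952, -0.12], [0.0, 0.0, 0.0, 1.0]] 0.022 0.15 [-0.13743798 -0.55913044  0.93255132]
```

View pics/scene0.png

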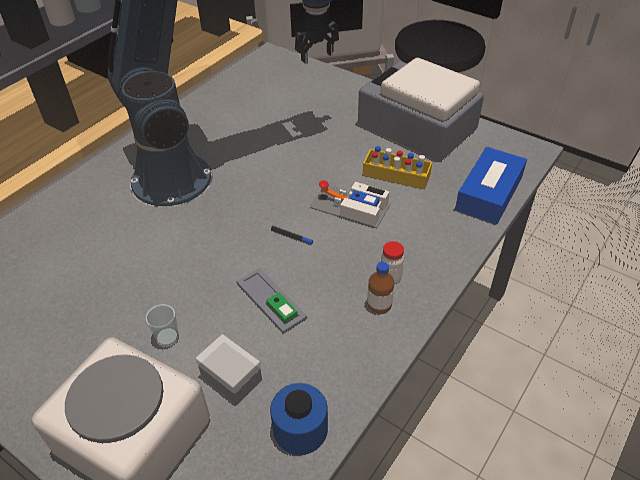

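View pics/top0.png

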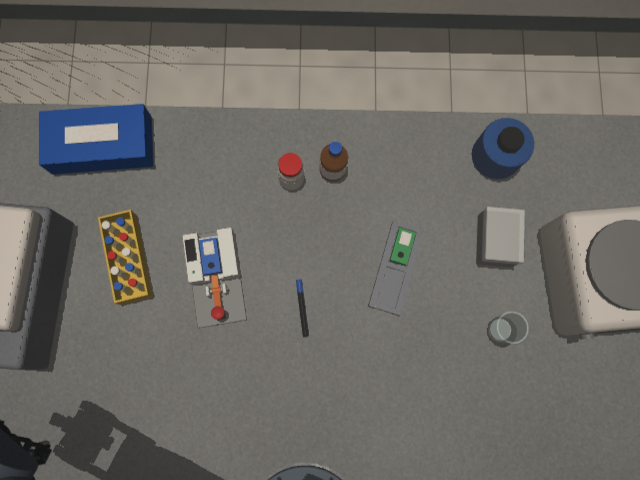

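```bash
cat > seg.py <<'E'
from h import *
for n in ['scene','top']:
    im=dict(np.load('pics/'+n+'0.npz'));W=cloud(im)
    hsv=cv2.cvtColor(im['pixels'],cv2.COLOR_RGB2HSV);H,S,V=[hsv[...,i].astype(int) for i in range(3)]
    for name,m in dict(blue=(abs(H-110)<14)&(S>120),green=(abs(H-60)<20)&(S>90),red=((H<5)|(H>174))&(S>140)&(V>90),orange=(abs(H-12)<5)&(S>150)).items():
        k,l,st,c=cv2.connectedComponentsWithStats(m.astype(np.uint8))
        for i in range(1,k):
            if st[i,4]>60:
                w=W[l==i];w=w[~np.isnan(w[:,0])]
                if len(w): print(n,name,st[i],c[i].round(),'med',np.median(w,0).round(3),'z',np.percentile(w[:,2],[5,95]).round(3), cv2.minAreaRect(w[w[:,2]>np.percentile(w[:,2],50)-.006][:,:2].astype(np.float32)))
E
python3 seg.py
```

```text
scene blue [ 455  147   72   77 2958] [490. 186.] med [0.864 0.434 0.071] z [0.011 0.078] ((0.8496977090835571, 0.49636271595954895), (0.129385307431221, 0.25264158844947815), 5.552544116973877)
scene blue [350 190  29  16 181] [363. 198.] med [0.569 0.214 0.05 ] z [0.045 0.056] ((0.5750613212585449, 0.21904343366622925), (0.07823759317398071, 0.04370642453432083), 14.822549819946289)
scene blue [377 262  12  12 112] [382. 267.] med [ 0.8   -0.059  0.148] z [0.136 0.152] ((0.7995995879173279, -0.055619340389966965), (0.027247004210948944, 0.02763443998992443), 13.046487808227539)
scene blue [ 271  383   56   72 2446] [300. 420.] med [ 0.862 -0.475  0.097] z [0.017 0.102] ((0.8413042426109314, -0.45336461067199707), (0.11655338108539581, 0.11597893387079239), 14.445267677307129)
scene green [267 292  31  32 380] [281. 307.] med [ 0.606 -0.224  0.028] z [0.012 0.034] ((0.6099255084991455, -0.21960878372192383), (0.041435033082962036, 0.08566069602966309), 73.84016418457031)
scene red [383 241  21  19 300] [393. 250.] med [0.776 0.037 0.108] z [0.096 0.113] ((0.7740432620048523, 0.04102
[... 1309 characters left out ...]
0.031] z [0.025 0.036] ((0.6104282736778259, -0.2175454944372177), (0.03966199979186058, 0.08039223402738571), 74.31275177001953)
top red [279 153  23  23 420] [290. 164.] med [0.775 0.043 0.111] z [0.107 0.116] ((0.775246798992157, 0.04305102676153183), (0.05209856852889061, 0.04893690347671509), 1.0455527305603027)
top red [211 306  13  13 133] [217. 312.] med [0.45  0.196 0.061] z [0.055 0.068] ((0.4489242136478424, 0.19656522572040558), (0.02462662011384964, 0.02706807479262352), 1.9125245809555054)
top orange [212 275   9  32 194] [216. 290.] med [0.501 0.206 0.031] z [0.025 0.04 ] ((0.5014059543609619, 0.20661553740501404), (0.0716702938079834, 0.018436696380376816), 16.26593780517578)
```

The scene view shows the dock with its red pad at about (323,185), and the green cartridge in the tray at (281,307). In the top view the pad is at (217,312), the blue cartridge at (210,259) and the green at (402,248). The empty pocket is at about (388,290). Next come close views with the wrist camera, tray first and then dock.

```bash
cat >> h.py <<'E'
def down(yaw,tilt=0.):
    # tool y = dock y (yaw), tool z = (-sin tilt,0,-cos tilt) in yawed frame
    c,s=np.cos(tilt),np.sin(tilt)
    M=np.array([[-c,0,-s],[0,1,0],[s,0,-c]])  # columns x=(-c,0,s) y z
    return (R.from_euler('z',yaw)*R.from_matrix(M)).as_quat()
E
python3 - <<'E'
from h import *
print(down(-.38),r.current_ee_rot())
psi=np.deg2rad(10.4);ty=np.deg2rad(-15.7+0)
print(r.inverse_kinematics([.45,.197,.1],down(psi)),r.inverse_kinematics([.555,.216,.1],down(psi,.49)))
# tray yaw: x from empty to green
def look(n,p,q):
    r.move_to(p,q); im,pose=wrist();save(im,n);np.savez('pics/'+n+'.npz',pos=pose[0],quat=pose[1],**im);print(n,r.current_t(),pose[0].round(4),im['fx'])
ez=np.array([.61,-.2175])-.05*np.array([np.cos(ty),np.sin(ty)])
look('wt1',[*(ez-np.array([.03,0])),.22],down(ty))
look('wt2',[*(ez+np.array([.03,.03])),.22],down(ty))
look('wd1',[.49,.20,.23],down(psi))
look('wd2',[.53,.23,.23],down(psi))
E
```

```text
[0.18885889 0.98200424 0.         0.        ] [ 1.91728604e-01  9.81447892e-01 -4.06220341e-04 -1.11322170e-04]
[ 3.17841696e-01  4.73514976e-01  1.92333206e+00 -4.44089210e-16
  7.44745617e-01 -1.43446887e+00] [ 0.2750057   0.83416348  1.31019215  0.04411003  1.48550445 -1.49201263]
wt1 2.9667 [ 0.5321 -0.2034  0.22  ] 336.4457707618004
wt2 3.3917 [ 0.5924 -0.173   0.2195] 336.4457707618004
wd1 4.8833 [0.4905 0.1992 0.23  ] 336.4457707618004
wd2 5.25 [0.5308 0.2297 0.2294] 336.4457707618004
```

```bash
cd pics; python3 -c "
import cv2,numpy as np
a=cv2.imread('wt1.png');b=cv2.imread('wd1.png');c=cv2.imread('wd2.png')
cv2.imwrite('wt1b.png',a);cv2.imwrite('wdm.png',np.hstack([b[:,100:500],c[:,100:500]]))"
```

```text
(no output)
```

View pics/wt1.png

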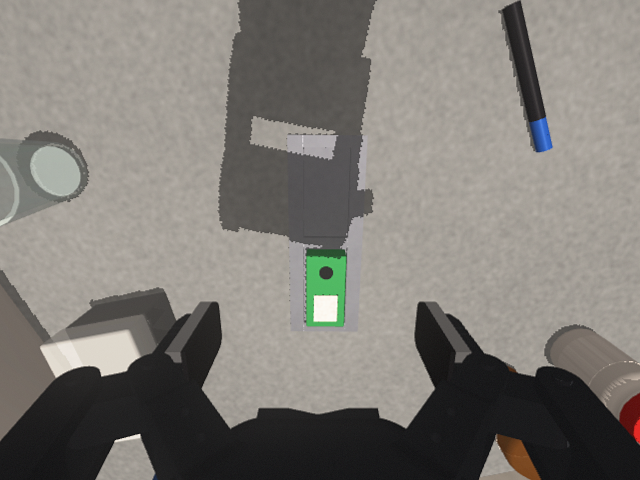

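View pics/wdm.png

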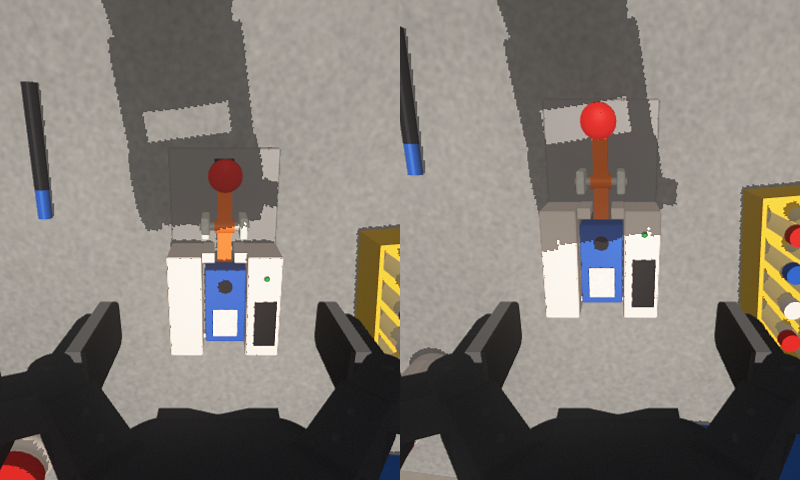

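The left view shows the tray: empty pocket at about (327,188), green cartridge at (326,290). In the dock pair the red pad is at (225,176) and (598,120), the blue cartridge at about (225,302) and (601,262). The rack sits about 75 px to the +y side of the dock. Next I turn these pixels into positions.

```bash
cat > meas.py <<'E'
from h import *
def load(n):
    d=dict(np.load('pics/'+n+'.npz'));pose=None
    if 'pos' in d: pose=(d['pos'],d['quat'])
    W=cloud(d,pose);hsv=cv2.cvtColor(d['pixels'],cv2.COLOR_RGB2HSV).astype(int)
    return d,pose,W,hsv
def big(m):
    k,l,st,c=cv2.connectedComponentsWithStats(m.astype(np.uint8))
    i=1+np.argmax(st[1:,4]);return l==i
def project_h(d,pose,uv,z):
    T=cam2w(d,pose);ray=T[:3,:3]@np.array([(uv[0]-d['cx'])/d['fx'],(uv[1]-d['cy'])/d['fy'],1]);o=T[:3,3]
    return o+ray*(z-o[2])/ray[2],(o,ray/np.linalg.norm(ray))
def tri(a,b):
    A=np.zeros((3,3));bb=np.zeros(3)
    for o,d in (a,b):
        P=np.eye(3)-np.outer(d,d);A+=P;bb+=P@o
    return np.linalg.solve(A,bb)
masks=dict(blue=lambda h:(abs(h[...,0]-110)<14)&(h[...,1]>110),green=lambda h:(abs(h[...,0]-62)<20)&(h[...,1]>90),red=lambda h:((h[...,0]<5)|(h[...,0]>174))&(h[...,1]>140)&(h[...,2]>60))
def top_rect(W,m,tol=.005):
    m=cv2.morphologyEx(m.astype(np.uint8),cv2.MORPH_CLOSE,np.ones((15,15)))>0
    w=W[m];w=w[~np.isnan(w[:,0])];zt=np.percentile(w[:,2],70);w=w[abs(w[:,2]-zt)<tol]
    rc=cv2.minAreaRect((w[:,:2]*1000).astype(np.float32))
    B=cv2.boxPoints(rc);e=[B[1]-B[0],B[2]-B[1]];L=max(e,key=np.linalg.norm)
    return np.array(rc[0]).round(1),np.array(rc[1]).round(1),round((np.degrees(np.arctan2(L[1],L[0]))+90)%180-90,1),zt.round(4)
if __name__=='__main__':
    rays={}
    for n in ['wt1','wt2','wd1','wd2']:
        d,pose,W,h=load(n)
        if 'wt' in n:
            m=big(masks['green'](h)); print(n,'green',top_rect(W,m))
            w=W.reshape(-1,3);w=w[~np.isnan(w[:,0])]
            for lo,hi,nm in ((.0105,.0155,'rim'),(.0055,.0103,'floor')):
                s=w[(w[:,2]>lo)&(w[:,2]<hi)]
                c=np.array([.57,-.205]);s=s[np.linalg.norm(s[:,:2]-c,axis=1)<.14]
                rc=cv2.minAreaRect((s[:,:2]*1000).astype(np.float32));print(n,nm,len(s),rc,np.median(s[:,2]))
        else:
            m=big(masks['blue'](h)&(np.abs(W[...,0]-.575)<.06)); print(n,'blue',top_rect(W,m))
            ys,xs=np.nonzero(m);
            m=big(masks['red'](h)&(np.abs(W[...,0]-.45)<.04)&(abs(W[...,1]-.197)<.04));ys,xs=np.nonzero(m);(cx,cy),rad=cv2.minEnclosingCircle(np.stack([xs,ys],1).astype(np.float32))
            w=W[m];print(n,'red',cx,cy,rad,'zmax',np.nanpercentile(w[:,2],98),np.nanmean(w[w[:,2]>np.nanpercentile(w[:,2],80)],0).round(4))
            rays[n]=project_h(d,pose,(cx,cy),.05)[1]
            w=W.reshape(-1,3);w=w[~np.isnan(w[:,0])]
            s=w[(abs(w[:,2]-.052)<.004)&(np.linalg.norm(w[:,:2]-[.575,.22],axis=1)<.08)]
            print('deck',cv2.minAreaRect((s[:,:2]*1000).astype(np.float32)),np.median(s[:,2]))
            psi=np.deg2rad(10.4);c,sn=np.cos(psi),np.sin(psi)
            q=w[:,:2]-[.575,.22];X=q@[c,sn];Y=q@[-sn,c]
            k=(w[:,2]>.06)&(Y>.05)&(Y<.2)&(abs(X)<.15);print('rack min Y',np.percentile(Y[k],1) if k.any() else None,np.percentile(w[k,2],99))
    print('red tri',tri(rays['wd1'],rays['wd2']))
E
python3 meas.py
```

```text
wt1 green (array([ 608.4, -215.8]), array([39.4, 79.8]), np.float32(-16.3), np.float64(0.0296))
wt1 rim 7032 ((562.450439453125, -203.179443359375), (75.22101593017578, 210.2548370361328), 73.85552215576172) 0.012300131229124545
wt1 floor 4387 ((561.521728515625, -201.71038818359375), (72.31475830078125, 209.6725311279297), 75.04264831542969) 0.007335365946294747
wt2 green (array([ 608.7, -216. ]), array([39.4, 80.2]), np.float32(-16.6), np.float64(0.0296))
wt2 rim 8207 ((562.050537109375, -203.18756103515625), (75.23928833007812, 210.16830444335938), 73.745849609375) 0.012258502590281273
wt2 floor 5050 ((562.5993041992188, -203.1435546875), (75.80944061279297, 197.59005737304688), 73.80824279785156) 0.0072490734681510405
wd1 blue (array([574.9, 222.5]), array([80.2, 39.5]), np.float32(10.3), np.float64(0.0517))
wd1 red 324.8863525390625 175.40908813476562 17.187515258789062 zmax 0.0630767327565875 [0.4428 0.1976 0.0623]
deck ((577.3738403320312, 221.92425537109375), (110.13829040527344, 112.36312103271484), 10.468783378601074) 0.051410373017207134
rack min Y 0.050317121467893286 0.2997943267684493
wd2 blue (array([574.7, 222.3]), array([79.5, 39.5]), np.float32(9.6), np.float64(0.0516))
wd2 red 298.022216796875 120.13333129882812 19.107295989990234 zmax 0.06306505746332597 [0.4431 0.1977 0.0624]
deck ((577.1033935546875, 221.93417358398438), (109.161376953125, 112.29183959960938), 10.447657585144043) 0.05139299637562103
rack min Y 0.05077450390370803 0.2988240104074057
red tri [0.44779449 0.19873309 0.0554653 ]
```

The measured sizes agree with the text: tray 75×210, deck 112 across, green 80×40, and heights about 0.6 mm low. The pad top is at about (0.447, 0.198, 0.0637). Next I refine the pocket position and do a guarded press.

```bash
cat > pk.py <<'E'
from meas import *
ty=np.deg2rad(-16.2);c,s=np.cos(ty),np.sin(ty)
for n in ['wt1','wt2']:
    d,pose,W,h=load(n);w=W.reshape(-1,3);w=w[~np.isnan(w[:,0])]
    q=w[:,:2]-[.5623,-.2032];X=q@[c,s];Y=q@[-s,c]
    z=w[:,2]
    k=(abs(z-.0073)<.0015)
    a=k&(abs(Y)<.015)&(X>-.11)&(X<.01);b=k&(X>-.08)&(X<-.03)&(abs(Y)<.036)
    print(n,'floor X',np.percentile(X[a],[.5,99.5]),'Y',np.percentile(Y[b],[.5,99.5]),np.median(z[a]))
d,pose,W,h=load('top0');psi=np.deg2rad(10.45)
m=(abs(h[...,0]-24)<6)&(h[...,1]>120);w=W[m];w=w[(w[:,2]>.04)];q=w[:,:2]-[.575,.222]
Y=q@[-np.sin(psi),np.cos(psi)];X=q@[np.cos(psi),np.sin(psi)];print('rack',np.percentile(Y,[1,99]),np.percentile(X,[1,99]))
E
python3 pk.py
python3 - <<'E'
from h import *
psi=np.deg2rad(10.45);dx=np.array([np.cos(psi),np.sin(psi),0]);bay=np.array([.575,.222,0])
q=down(psi)
t=r.current_t();r.set_gripper(0.0,30);print('shut',r.current_t()-t,r.current_opening(),r.finger_overhang)
p=bay+dx*(-.135+.0050)
r.move_to([p[0],p[1],.115],q)
r.move_linear([p[0],p[1],.095],vel=.1)
r.sleep(.1)
print(r.current_t(),np.round(r.current_tool_pos(),4),[np.round(r.current_contact_force(),2) for _ in range(3)])
im,pose=wrist();save(im,'press0')
E
```

```text
wt1 floor X [-0.09370476  0.00840575] Y [-0.02248616  0.02243098] 0.007276038875785151
wt2 floor X [-0.09385352  0.00822531] Y [-0.02253094  0.02183888] 0.007229411774719002
rack [0.14540309 0.23346741] [-0.06720557  0.13459591]
shut 0.7667000000000002 0.004888165126163265 0.022
7.1 [0.4479 0.1987 0.0958] [array([ 0.83, -0.92,  0.04]), array([ 0.83, -0.92,  0.04]), array([ 0.83, -0.92,  0.04])]
```

View pics/press0.png

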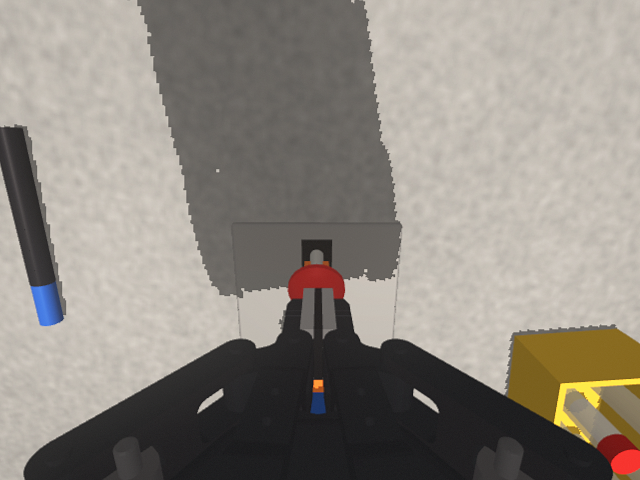

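Pocket centre along tray x is about -49 mm, which puts it at world (0.515, -0.1895). The picture shows the shut fingertips over the red pad at about (317,290). I now feel down for it.

```bash
cat > press.py <<'E'
from h import *
import json
psi=np.deg2rad(10.45);dx=np.array([np.cos(psi),np.sin(psi),0]);bay=np.array([.575,.222,0])
b=np.array([.83,-.92,.04])
def F(): return np.array(r.current_contact_force())-b
def go(x,z,vel=.03):
    p=bay+dx*x;p[2]=z;r.move_linear(p,vel=vel)
x=-.130;z=.0948;log=[]
f=F()
while z>.066 and f[2]<1.2:
    z-=.001;go(x,z);f=F();log.append((round(z,4),round(r.current_tool_pos()[2],4),f.round(1).tolist()))
print(*log[-8:],sep='\n');print(r.current_t())
json.dump([z,float(r.current_tool_pos()[2]),float(f[2])],open('c.json','w'))
E
python3 press.py
```

```text
(0.0918, np.float64(0.0917), [-0.7, 0.4, 0.0])
(0.0908, np.float64(0.0908), [-0.2, 0.4, 0.6])
(0.0898, np.float64(0.0897), [-0.4, 0.0, 0.8])
(0.0888, np.float64(0.0887), [-1.1, 1.4, -0.8])
(0.0878, np.float64(0.0877), [-1.6, 0.4, -0.7])
(0.0868, np.float64(0.0867), [-1.2, 0.3, -0.3])
(0.0858, np.float64(0.0857), [-0.9, 1.1, -0.1])
(0.0848, np.float64(0.0848), [-0.1, 0.4, 1.6])
9.65
```

```bash
cat > press2.py <<'E'
from h import *
psi=np.deg2rad(10.45);dx=np.array([np.cos(psi),np.sin(psi),0]);bay=np.array([.575,.222,0])
b=np.array([.83,-.92,.04]);z0=.0852
def F():
    a=[]
    for _ in range(5): r.sleep(.02);a.append(r.current_contact_force())
    return np.mean(a,0)-b
def go(t,vel=.03):
    p=bay+dx*(-.135+.00525-.01075*min(t/.025,1));p[2]=z0-t;r.move_linear(p,vel=vel)
E
python3 - <<'E'
from press2 import *
for t in [.002,.005,.009,.013,.017,.020,.022]:
    go(t);f=F();print(t,round(z0-r.current_tool_pos()[2],4),f.round(1),round(r.current_t(),2))
    if f[2]>14: print('STOP');break
E
```

```text
0.002 0.0021 [-1.9  1.3  1.3] 9.98
0.005 0.005 [-2.7  0.7  2.2] 10.32
0.009 0.009 [-2.4  0.4  1.8] 10.7
0.013 0.013 [-1.3  0.5  1.7] 11.07
0.017 0.0171 [-0.5  1.1  0.8] 11.45
0.02 0.02 [-0.3  0.8  1.3] 11.79
0.022 0.022 [0.7 1.2 2. ] 12.12
```

```bash
python3 - <<'E'
from press2 import *
for t in [.0235,.0245,.0255,.026,.0265,.027,.0275,.028,.0285,.029,.0295,.030]:
    go(t);f=F();print(t,round(z0-r.current_tool_pos()[2],4),f.round(1),round(r.current_t(),2))
    if f[2]>8.5: print('STOP');break
E
```

```text
0.0235 0.0235 [0.6 0.7 2.1] 12.46
0.0245 0.0245 [1.  1.7 2.2] 12.79
0.0255 0.0256 [0.6 1.2 1.9] 13.12
0.026 0.026 [-0.3  1.   2.3] 13.46
0.0265 0.0265 [-0.4  1.1  4.4] 13.79
0.027 0.0269 [-0.5  1.   5.9] 14.12
0.0275 0.0273 [-1.   0.7  7.1] 14.46
0.028 0.0277 [-1.6  0.6  8.7] 14.79
STOP
```

The force climbs about 3–4 N/mm from 26.2 mm on, so the stop is reached. I let go and look.

```bash
python3 - <<'E'
from press2 import *
p=bay+dx*(-.1405);p[2]=.09;r.move_linear(p,vel=.1)
r.move_to([.49,.205,.23],down(psi))
im,pose=wrist();save(im,'tip1');np.savez('pics/tip1.npz',pos=pose[0],quat=pose[1],**im);print(r.current_t())
r.set_gripper(.75,40);print(r.current_t(),r.current_opening())
from meas import *
d,pose,W,h=load('tip1')
m=big(masks['blue'](h)&(abs(W[...,0]-.575)<.07)&(W[...,2]<.12));m=cv2.morphologyEx(m.astype(np.uint8),cv2.MORPH_CLOSE,np.ones((15,15)))>0
w=W[m];w=w[~np.isnan(w[:,0])]
q=w-bay;X=q@dx;dy=np.array([-dx[1],dx[0],0]);Y=q@dy;Z=w[:,2]
# top plane: fit robust
k=np.ones(len(X),bool)
for _ in range(6):
    A=np.c_[X[k],Y[k],np.ones(k.sum())];c=np.linalg.lstsq(A,Z[k],rcond=None)[0]
    k=abs(Z-np.c_[X,Y,np.ones(len(X))]@c)<.002
print('slopes',c,'tilt',np.arctan(-c[0]),k.sum(),len(k),'X',np.percentile(X[k],[.5,99.5]),'Y',np.percentile(Y[k],[.5,99.5]),'Z',np.percentile(Z[k],[.5,99.5]))
xy=w[k][:,:2];
E
```

```text
15.9667
16.5917 0.7487390503113834
slopes [ 1.68342584 -0.00696167  0.1387647 ] tilt -1.0347804900973552 557 602 X [-0.04086188 -0.02958498] Y [-0.01858368  0.01997712] Z [0.06946729 0.08800489]
```

View pics/tip1.png

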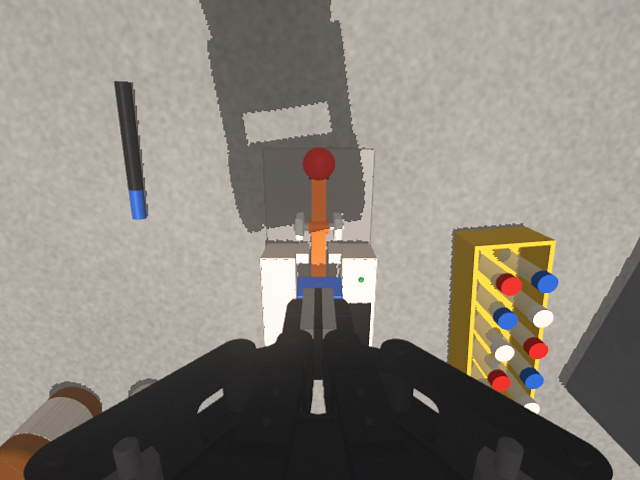

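The picture shows the pad down at (319,163) and the raised -x end face of the blue cartridge at (320,287). Its face sits further to -x than the nominal geometry predicts, so I take more views, including a tilted wrist pose above it.

```bash
cat > cart.py <<'E'
from meas import *
psi=np.deg2rad(10.45);dx=np.array([np.cos(psi),np.sin(psi),0]);bay=np.array([.575,.222,0]);dy=np.array([-dx[1],dx[0],0])
def fit(n):
    d,pose,W,h=load(n)
    m=big(masks['blue'](h)&(np.linalg.norm(W[...,:2]-[.57,.22],axis=2)<.08)&(W[...,2]<.12)&(W[...,2]>.03));m=cv2.morphologyEx(m.astype(np.uint8),cv2.MORPH_CLOSE,np.ones((21,21)))>0
    w=W[m];w=w[~np.isnan(w[:,0])]
    q=w-bay;X=q@dx;Y=q@dy;Z=w[:,2]
    # RANSAC plane with slope in [-.8,-.3]
    rng=np.random.default_rng(0);best=None
    P=np.c_[X,Y,Z]
    for _ in range(500):
        a=P[rng.choice(len(P),3,False)];A=np.c_[a[:,:2],np.ones(3)]
        if abs(np.linalg.det(A))<1e-7: continue
        c=np.linalg.solve(A,a[:,2])
        if not(-.9<c[0]<-.2 and abs(c[1])<.2): continue
        k=abs(Z-np.c_[X,Y,np.ones(len(X))]@c)<.0015
        if best is None or k.sum()>best.sum(): best=k
    if best is None: print(n,'none',len(P));return
    k=best;A=np.c_[X[k],Y[k],np.ones(k.sum())];c=np.linalg.lstsq(A,Z[k],rcond=None)[0]
    pr=lambda a:np.percentile(a[k],[.5,99.5]).round(4)
    th=np.arctan(-c[0])
    S=X*np.cos(th)-Z*np.sin(th)
    xy=np.c_[S[k],Y[k]]*1000;rc=cv2.minAreaRect(xy.astype(np.float32))
    print(n,'tilt',th.round(3),'sideslope',c[1].round(3),k.sum(),len(k),'X',pr(X),'Y',pr(Y),'Z',pr(Z),'rect',rc)
if __name__=='__main__':
    import sys
    for n in sys.argv[1:]: fit(n)
E
python3 - <<'E'
from h import *
psi=np.deg2rad(10.45);dx=np.array([np.cos(psi),np.sin(psi),0]);bay=np.array([.575,.222,0])
for n in ['scene','top']:
    im=optics.get_image(n);save(im,n+'1');np.savez('pics/'+n+'1.npz',**im)
q=down(psi,.49);zt=R.from_quat(q).as_matrix()[:,2]
g=bay+dx*(-.013);g[2]=.075
p=g-zt*.12
r.move_to(p,q)
im,pose=wrist();save(im,'tip2');np.savez('pics/tip2.npz',pos=pose[0],quat=pose[1],**im);print(r.current_t(),r.current_tool_pos(),p)
E
python3 cart.py top1 scene1 tip2
```

```text
17.5083 [0.61735842 0.23004515 0.18199472] [0.61775401 0.2298854  0.18087994]
top1 none 7
scene1 tilt 0.544 sideslope -0.143 91 366 X [-0.0303  0.0362] Y [-0.0268  0.0206] Z [0.0453 0.0898] rect ((-32.99327087402344, -3.517190933227539), (79.30099487304688, 47.79427719116211), 0.49577596783638)
tip2 tilt 0.518 sideslope 0.0 3619 4080 X [-0.0305  0.0378] Y [-0.0189  0.02  ] Z [0.0486 0.088 ] rect ((-30.669544219970703, 0.5851211547851562), (39.29766845703125, 79.60588073730469), 89.6996841430664)
```

View pics/tip2.png

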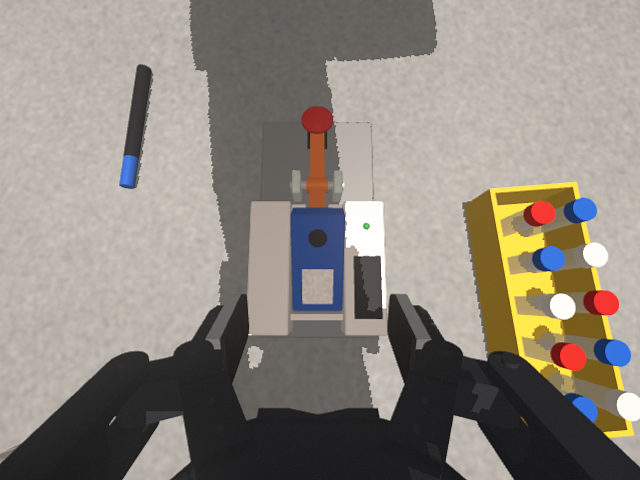

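The tilted view shows the blue top from (292,208) to (344,312). The fit gives a 79.6×39.3 mm rectangle tilted 0.518 rad, with its far bottom edge at z≈0.030, so it is consistent. It has slid about 12 mm to -x while tipping. Before the grasp I check from the wrist depth where the fingertips stand at different openings.

```bash
python3 - <<'E'
from meas import *
for n in ['wt1','wt2','tip2','tip1']:
    d,pose,W,h=load(n);Rm=R.from_quat(pose[1]).as_matrix()
    t=(W-pose[0])@Rm
    t=t.reshape(-1,3);t=t[~np.isnan(t[:,0])]
    k=(t[:,2]<.035)&(t[:,2]>-.06)&(abs(t[:,0])<.03)&(abs(t[:,1])<.07)
    s=t[k];print(n,len(s),'z max',np.percentile(s[:,2],[95,99,99.9]).round(4),'tip y',[np.round(np.percentile(abs(s[s[:,2]>np.percentile(s[:,2],99)-.01][:,1]),[1,50,99]),4)],'x',np.percentile(s[s[:,2]>np.percentile(s[:,2],99)-.01][:,0],[1,99]).round(4))
E
```

```text
wt1 36218 z max [-0.0056  0.0044  0.0088] tip y [array([0.0417, 0.0433, 0.0558])] x [-0.0104  0.0118]
wt2 36155 z max [-0.0057  0.0044  0.0089] tip y [array([0.0417, 0.0433, 0.0559])] x [-0.0105  0.0118]
tip2 37073 z max [-0.0026  0.0097  0.0154] tip y [array([0.0311, 0.0328, 0.0456])] x [-0.0105  0.0112]
tip1 37289 z max [-0.0074  0.0111  0.0173] tip y [array([0.    , 0.0065, 0.0138])] x [0.0063 0.0116]
```

Tip overhang runs from 22 mm shut to 15.4 mm at 0.75 and 9 mm fully open, so it is about 19.4 mm at a 40 mm grip. I use that for the grasp depth.

```bash
cat > frames.py <<'E'
from h import *
psi=np.deg2rad(10.45);dx=np.array([np.cos(psi),np.sin(psi),0]);dy=np.array([-dx[1],dx[0],0]);bay=np.array([.575,.222,0])
ty=np.deg2rad(-16.2);tx=np.array([np.cos(ty),np.sin(ty),0]);pocket=np.array([.5623,-.2032,.008])-.0492*tx; 
TH=.512
def heldfit(n):
    im,pose=wrist();save(im,n);np.savez('pics/'+n+'.npz',pos=pose[0],quat=pose[1],**im)
    W=cloud(im,pose);Rm=R.from_quat(pose[1]).as_matrix();t=(W-pose[0])@Rm
    h=cv2.cvtColor(im['pixels'],cv2.COLOR_RGB2HSV).astype(int)
    m=(abs(h[...,0]-110)<14)&(h[...,1]>110)&(np.abs(t[...,2])<.04)&(abs(t[...,1])<.03)&(abs(t[...,0])<.08)
    s=t[m];k=np.ones(len(s),bool)
    for tol in (.01,.005,.002,.002,.002):
        c=np.linalg.lstsq(np.c_[s[k][:,:2],np.ones(k.sum())],s[k][:,2],rcond=None)[0]
        k=abs(s[:,2]-np.c_[s[:,:2],np.ones(len(s))]@c)<tol
    print(n,'held: tilt x,y',c[:2].round(3),'z@0',c[2].round(4),k.sum(),len(s),'x',np.percentile(s[k][:,0],[.5,99.5]).round(4),'y',np.percentile(s[k][:,1],[.5,99.5]).round(4))
E
python3 - <<'E'
from frames import *
q=down(psi,TH);n=-R.from_quat(q).as_matrix()[:,2]
g=bay+dx*(-.0116)+dy*.0005+np.array([0,0,.0825])
r.set_gripper(.68,50)
r.move_to(g+n*.05,q)
print(r.current_tool_pos()-(g+n*.05))
f0=np.array(r.current_contact_force())
r.move_linear(g,vel=.08)
r.sleep(.1);print('err',r.current_tool_pos()-g,'F',np.array(r.current_contact_force())-f0,r.current_t())
im,pose=wrist();save(im,'pre')
E
```

```text
[-1.82593249e-04  6.24446130e-06  3.52138426e-04]
err [5.03625247e-04 9.27978771e-05 5.57414757e-04] F [-0.45719183 -0.16406947 -2.4868185 ] 18.975
```

View pics/pre.png

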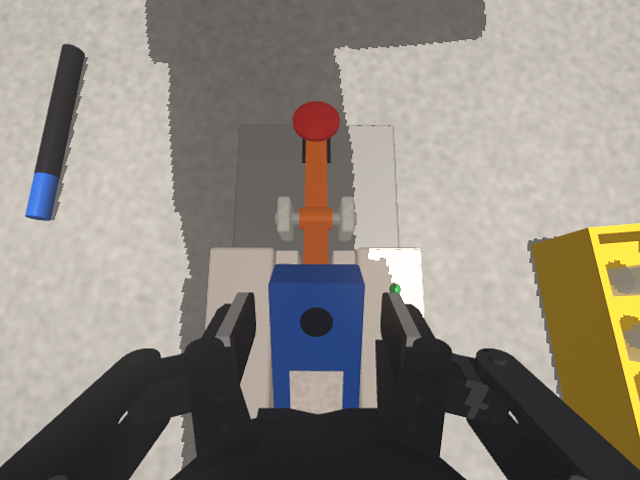

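The fingers straddle the raised end with similar gaps on both sides: blue from x≈270 to 363, fingers at about 252 and 385. Close and lift.

```bash
python3 - <<'E'
from frames import *
f0=np.array(r.current_contact_force())
r.set_gripper(.3,50);r.sleep(.1)
print('open',r.current_opening(),'F',np.array(r.current_contact_force())-f0,r.current_t())
heldfit('held0')
p=np.array(r.current_tool_pos());r.move_linear(p+[0,0,.03],vel=.06)
print('F',np.array(r.current_contact_force())-f0,r.current_opening())
r.move_linear(p+[0,0,.09],vel=.15)
r.sleep(.1);print('F',np.array(r.current_contact_force())-f0,r.current_opening(),r.current_t())
heldfit('held1')
E
```

```text
open 0.45388622394105804 F [0.29494008 0.88299269 3.19916544] 19.425
held0 held: tilt x,y [ 0.002 -0.002] z@0 0.0053 8633 10016 x [-0.0438  0.0193] y [-0.0188  0.0201]
F [-0.72286475  0.01608625 -1.3992604 ] 0.45508755141211865
F [-1.35771863 -0.01601271 -1.27817858] 0.45390333719288184 20.7833
held1 held: tilt x,y [-0.003 -0.002] z@0 0.0053 8623 10037 x [-0.0438  0.0193] y [-0.0188  0.0201]
```

View pics/held1.png

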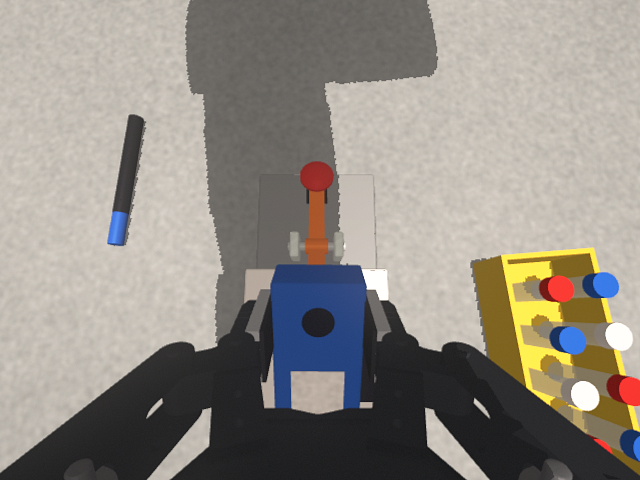

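The cartridge is held square: tilt about 0.003 rad, centre 20.7 mm to tool -x, top plane 5.3 mm ahead of the TCP. Carry it to the tray.

```bash
python3 - <<'E'
from frames import *
q=down(ty);tyv=np.array([-tx[1],tx[0],0])
tgt=pocket-.0207*tx-.0006*tyv
r.move_to([.50,-.05,.19],q)
r.move_to([tgt[0],tgt[1],.10],q)
r.move_linear([tgt[0],tgt[1],.055],vel=.12)
r.sleep(.1);print(tgt,r.current_tool_pos(),r.current_t(),r.current_opening(),r.current_contact_force())
heldfit('pl0')
for n in ['scene','top']:
    im=optics.get_image(n);save(im,n+'2');np.savez('pics/'+n+'2.npz',**im)
E
```

```text
[ 0.49500808 -0.1842747   0.008     ] [ 0.49568312 -0.18422604  0.05601952] 23.225 0.4540899686938237 [ 0.0729195  -0.00646203 -0.85777908]
pl0 held: tilt x,y [-0.003 -0.002] z@0 0.0054 8665 10126 x [-0.0433  0.0199] y [-0.0188  0.0201]
```

View pics/pl0.png

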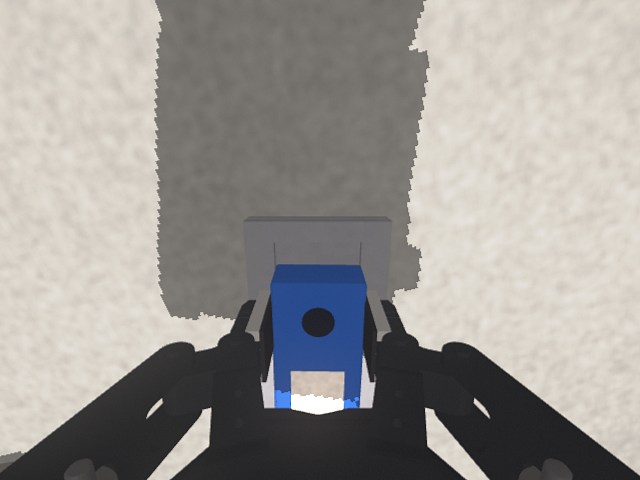

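The pocket edges at x≈275 and 361 are centred on the cartridge (271–366). I descend with a force guard.

```bash
python3 - <<'E'
from frames import *
tyv=np.array([-tx[1],tx[0],0]);tgt=pocket-.0210*tx-.0006*tyv
r.sleep(.1);b=np.mean([r.current_contact_force() for _ in range(3)],0)
r.move_linear([tgt[0],tgt[1],.042],vel=.08)
z=.040
while z>.0335:
    r.move_linear([tgt[0],tgt[1],z],vel=.04);r.sleep(.06)
    f=np.array(r.current_contact_force())-b;print(round(z,4),np.round(r.current_tool_pos(),4),f.round(1),round(r.current_t(),2))
    if f[2]>4: break
    z-=.001
E
```

```text
0.04 [ 0.4948 -0.1842  0.0401] [-0.4  0.5 -0.1] 24.1
0.039 [ 0.4948 -0.1842  0.039 ] [-0.4  0.7  0. ] 24.41
0.038 [ 0.4947 -0.1842  0.038 ] [-1.   0.6 -0.1] 24.72
0.037 [ 0.4947 -0.1842  0.037 ] [-0.4  0.1  1.3] 25.02
0.036 [ 0.4947 -0.1842  0.036 ] [0.1 0.5 0.5] 25.33
0.035 [ 0.4948 -0.1842  0.035 ] [-1.2  0.  -0.1] 25.64
0.034 [ 0.4948 -0.1842  0.0347] [-3.8  2.1 12.2] 25.95
```

Contact came at TCP z≈0.0348, against 0.035 expected for the pocket floor. Release, retreat and check.

```bash
python3 - <<'E'
from frames import *
p=np.array(r.current_tool_pos());p[2]=.0352;r.move_linear(p,vel=.04)
r.set_gripper(.7,50);r.sleep(.1)
p=np.array(r.current_tool_pos());r.move_linear(p+[0,0,.07],vel=.1)
r.move_to([.535,-.185,.23],down(ty))
im,pose=wrist();save(im,'fin1');np.savez('pics/fin1.npz',pos=pose[0],quat=pose[1],**im)
for n in ['scene','top']:
    im=optics.get_image(n);save(im,n+'3');np.savez('pics/'+n+'3.npz',**im)
print(r.current_t())
from meas import *
c,s=np.cos(ty),np.sin(ty)
for n in ['fin1','top3']:
    d,pose,W,h=load(n)
    for col in ['blue','green']:
        m=masks[col](h)&(np.linalg.norm(W[...,:2]-[.56,-.2],axis=2)<.13)&(W[...,2]<.06)
        rc=top_rect(W,m);q=rc[0]-[562.3,-203.2];print(n,col,rc,'tray',(q@[c,s]).round(1),(q@[-s,c]).round(1))
        w=W[m&~np.isnan(W[...,0])];w=w[abs(w[:,2]-rc[3])<.004];A=np.c_[w[:,:2]-w[:,:2].mean(0),np.ones(len(w))];print(' slope',np.linalg.lstsq(A,w[:,2],rcond=None)[0].round(3))
E
python3 -c "
import cv2
a=cv2.imread('pics/top3.png');cv2.imwrite('pics/top3c.png',cv2.resize(a[120:360,80:540],None,fx=1.7,fy=1.7))"
```

```text
28.2167
fin1 blue (array([ 513.8, -189.1]), array([39.5, 79.7]), np.float32(-17.2), np.float64(0.0297)) tray -50.5 0.0
 slope [0.    0.001 0.029]
fin1 green (array([ 608.7, -216.1]), array([39.3, 80.6]), np.float32(-16.7), np.float64(0.0295)) tray 48.2 0.6
 slope [ 0.001 -0.002  0.029]Traceback (most recent call last):
  File "<stdin>", line 16, in <module>
  File "meas.py", line 21, in top_rect
    w=W[m];w=w[~np.isnan(w[:,0])];zt=np.percentile(w[:,2],70);w=w[abs(w[:,2]-zt)<tol]
                                     ~~~~~~~~~~~~~^^^^^^^^^^^
    return _quantile_unchecked(
        a, q, axis, out, overwrite_input, method, keepdims, weights)
    return _ureduce(a,
                    func=_quantile_ureduce_func,
    ...<5 lines>...
                    overwrite_input=overwrite_input,
                    method=method)
    r = func(a, **kwargs)
    result = _quantile(arr,
                       quantiles=q,
    ...<2 lines>...
                       out=out,
                       weights=wgt)
    slices_having_nans = np.isnan(arr[-1, ...])
                                  ~~~^^^^^^^^^
IndexError: index -1 is out of bounds for axis 0 with size 0
```

View pics/fin1.png

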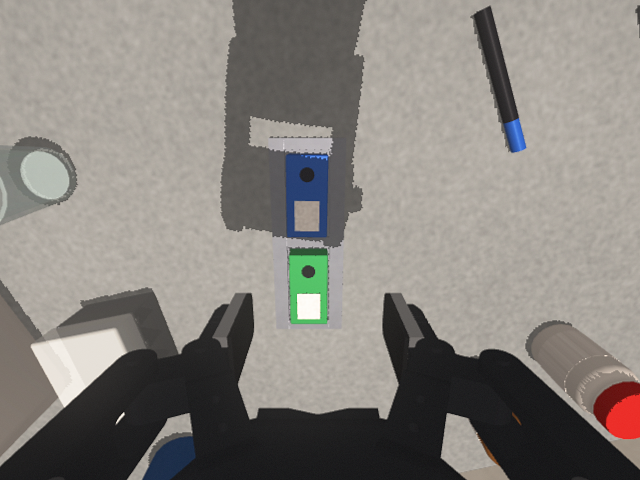

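View pics/top3c.png

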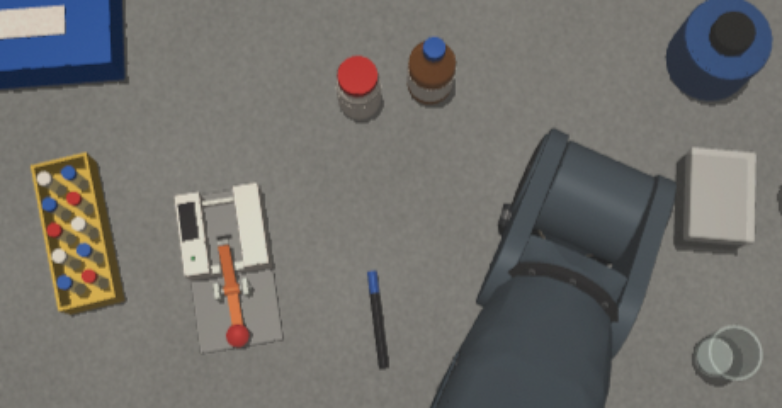

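The blue cartridge lies flat in the pocket: its top is at 29.7 mm against the green's 29.5 mm, and its slope is about 0. The green has not moved, the lever is still down, the bay is empty and the gripper is clear.

```bash
python3 -c "
from h import *
print(r.current_t(),r.current_contact_force());r.hand_in()"
```

```text
28.2167 [-0.1053178   0.32041147  0.01728701]
the job is handed in; nothing more can be done
```

The blue cartridge is lying flat in the empty tray pocket and the lever is down at its stop. I handed the job in at 28.2 s with the gripper empty and clear of everything.

- **Lever:** I felt the pad top at 63 mm and pressed about 27.7 mm. The stop showed at about 26.2 mm, where the force climbed from about 2 N to 8.7 N. That peak stays well under 20 N. After I let go, the camera showed the lever still down.
- **Cartridge:** It had slid about 12 mm to -x while tipping, and its tilt measured 0.52 rad rather than 0.49. I therefore gripped it from its measured pose, and it sat square in the jaws. I lowered it until it touched the pocket floor, with about 12 N on the tray at contact, then released it.
- **Last checks:** Its top stands at 29.7 mm (the green one reads 29.5 mm) with no slope, about 1 mm from the pocket centre. The green cartridge measures the same as before to within 0.3 mm. The other objects looked unmoved in the pictures but I did not measure them.
- **Failed check:** A second measurement of the cartridges from the top camera failed because the arm blocked its view of the tray. The placing is therefore confirmed by the wrist camera and the force reading only.

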